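# Set the sprung cup clamp to its half-open notch

## Robot

A 6-joint arm with a two-finger parallel gripper is mounted at the origin on the work surface. World frame = base frame: x ahead of the robot, y to its left, z up, the work surface at z = 0. Lengths are in m, angles in rad, forces in N, time in s.
With the tool pointing down it reaches from about 0.225 to 0.875 m from the base axis. Payload 3.4 kg.
Tool frame: the origin (TCP) lies at the very end of the fingers, on their centre line; the grasp point (between the pads) lies 19 mm behind it; z points along the fingers, y is the line along which they close (so a half turn about z gives the same grasp; the last joint's range is limited). The gripper opens to 85 mm and grips with 20 to 120 N. Pads are 22 mm wide; open, the fingers measure 114 mm over their backs; the gripper's body (76 mm by 85 mm) begins 54 mm behind the grasp point. The pads swing forward as they close: fully open they stand 13 mm farther back than shut.
Start: joints at [1.177, 0.276, 1.505, -0, 1.361, -0.121], TCP at [0.155, 0.554, 0.231] pointing down, gripper open.
Joint ranges: [-2.89, 2.89], [-0.75, 2.08], [0.22, 2.7], [-1.18, 4.32], [0.11, 2.71], [-2.7, 2.7]. Speed limits (rad/s): [2.57, 2.57, 3.14, 3.14, 3.14, 3.14].

## Interface

Orientations are given as a unit quaternion [w, x, y, z].
In Python, from rig import readout, vision, manip gives the robot as it stands.
- The arm moves only by the shell command python3 -m handwheel 'ROWS' [FORCE]. ROWS is JSON, a list of rows, each a list of 3 entries, a list of its own where there are three numbers: the shift along the tool's x, y, z in mm, then the turn, a rotation vector about the tool's x, y, z in units of 6 degrees (1.0 is 6 degrees), then the closure, from -1 (fully open) to 1 (shut), so that 0 is half open. A call has 1 to 20 rows; each row shifts and turns the commanded pose from where the row before left it, along the tool's axes as they then stand; what a row does not reach is not made up. A row lasts 1/8 s, in which the tool goes at most 62.5 mm and 10.7 degrees, less where a joint would pass 70% of its speed; a pose out of reach is approached as far as the arm can. A call is refused whole if a number of a shift passes 62.5 or a number of a turn 1, either way. A call with a gripper value outside its range is refused whole. The fingers move at their own pace and stop on an object; FORCE is the grip in N (left out, the last holds). Time passes only in rows, so rows that do not move let the fingers close. It gives the time, the measured TCP pose, the force, the opening and the grip force at its end, in the units of the state.
- readout.get_state(): the state, without advancing time (a new reading comes with each control period).
- vision.get_image(name): name is "side" or "top"; returns the picture (420x560x3 uint8, blue, green, red); there is no depth.
- vision.camera_params(name): a dict with "intrinsics" (3x3 intrinsics, pixels), "rvec" (rotation vector, rad) and "tvec" (3), from world to camera coordinates, as OpenCV has them. Camera axes: x right, y down, z forward; pixel columns grow to the right and rows downward; lengths in m; the calibration is good to about 2 mm. A picture is of the moment at which its call begins. camera_params takes no time and is no camera call.
- manip.sign_off(): hands the job in; it is judged then, once.
The state is a dict: "clock": time; "qpos": joint angles; "qd": joint speeds; "effort": joint torques, N m; "position": TCP position; "ee_rot": TCP orientation; "contact_force": force on the tool from outside, world axes, zero at the start; "moment": the same for the moment, N m; "width": finger opening in m; "gripper_force": force on a finger pad.
Only numpy, scipy, OpenCV 4.12 (cv2) and the standard library are available. Lean on these libraries where they do the work, as an engineer would, in place of code of your own. Each camera call takes 0.05 s, during which the arm holds its last target. There are 200 camera calls.

## Task

Get the paint-cup clamp ready for the next cup: push its upright push plate inwards with the fingertips until the drop flap falls behind the first tooth, then let the slide come back by itself so that it rests half open against the flap. Only push the front of the plate: do not grip the plate or touch its back, do not push so far that the second tooth (full open) catches, and leave the cups and the paint bottle where they stand.

Things in the scene. Friction and masses are not known exactly. Their poses are not given: they have to be found in the camera images.
- clamp: Cup clamp fixed on the bench: plywood base 360 x 120 x 18 mm, x from -170 to +190 mm. Origin at bench height under the flap's hinge. +x is the level push direction, roughly away from the robot; z up. Push plate at the -x end. At x = 0 two aluminium cheeks (26 mm long, 52 mm wide over both, top at 88 mm) carry the flap; beyond: a fixed wooden V jaw (77 mm high), then the slide's V jaw.
- push_face (a point): Centre of the front (-x) face of the plywood push plate on the slide, 55 mm above the bench; moves with the slide, has the clamp's axes. Plate 60 mm wide (y), 10 mm thick with a 2 mm rubber sheet on its back, from 22 to 78 mm above the bench. With the slide closed it lies at x = -135 mm, y = 0 in the clamp frame. In front of it (-x side) is only the bare base, 18 mm high.
- slide (a joint): Travel along clamp +x, m: 0 closed (start), 0.078 end stop. Sprung back: 4 N at 0, 9 N at the stop; flap and drag add up to 5 N. At about 0.043 the flap drops behind the first tooth; let go then, it rests at 0.028 (half open, wanted). Past 0.07 the second tooth catches: rests at 0.056 (full open, wrong). Let go before 0.043 it closes or sticks with the flap perched on the tooth. Push to 0.05-0.06.
- flap (a joint): Angle of the aluminium drop flap, 26 mm wide, 8 mm thick, hinged between the cheeks 70 mm above the bench, rad: 0 hanging straight down (start and end); a passing tooth lifts it towards +x to about 0.65, then a light spring snaps it down. Hanging, it blocks a tooth from coming back.
- cup_a: Loose clear plastic cup, 74 mm across the rim, 85 mm tall, origin at the centre of its underside. Bystander.
- cup_b: A second, equal cup. Bystander.
- paint_bottle: Loose terracotta-coloured paint bottle, 60 mm across, 150 mm tall, origin at the centre of its underside. Bystander.

How it is judged:
On the way:
1. the slide is pushed beyond its half-open notch by the fingers on the push plate (travel over 40 mm) (value of joint slide above 0.04 m and contact force between the fingers and slide_c3 above 0.5 N), for 0.05 s.
At the end, for the whole second after the job is handed in: The slide rests at 28 mm of travel (within 4 mm), held there by the hanging flap (within 0.15 rad of straight down), and is at rest (under 5 mm/s) (value of joint slide between 0.024 and 0.032 m and velocity of joint slide between -0.005 and 0.005 m/s and value of joint flap below 0.15 rad); the robot touches nothing.
It fails at once if the slide is pushed on into the full-open notch (travel over 70 mm) (value of joint slide above 0.07 m).
It fails at once if the back of the push plate is touched (the plate is gripped or pulled) (contact force between any of the fingers, the arm and slide_c6 above 0.5 N).
It fails at once if a cup or the paint bottle is moved by more than 15 mm or lifted (distance of any of cup_a, cup_b, paint_bottle from where it was at the start of the episode above 0.015 m).
It also fails if it takes over 38 s, if anything falls off the work surface, if the arm or the gripper's body presses on something with over 40 N, if the wrist force passes 120 N, or if a joint passes its speed limit or range.

## Working session

There is one attempt and no reset: what is moved stays moved. The work goes in short steps, Python scripts to look and compute and a shell command to move; the robot and the scene stay as the last step left them, time stands still between calls to the robot, and variables do not carry over. Pictures are saved under pics/ and viewed, at most 10 in all, crops included, and the job is handed in when it is done.

```bash
mkdir -p pics
python3 - <<'E'
from rig import readout, vision
import cv2
for n in("top","side"):
    cv2.imwrite(f"pics/{n}0.png",vision.get_image(n)); p=vision.camera_params(n); print(n,p)
s=readout.get_state();print(s)
E
```

```text
top {'intrinsics': array([[542.54201397,   0.        , 274.86428965],
       [  0.        , 542.54201397, 207.25826238],
       [  0.        ,   0.        ,   1.        ]]), 'rvec': array([ 2.11055728, -2.15695969,  0.16466186]), 'tvec': array([0.09605198, 0.64288306, 1.09360152])}
side {'intrinsics': array([[529.36273009,   0.        , 281.53357072],
       [  0.        , 529.36273009, 208.53015903],
       [  0.        ,   0.        ,   1.        ]]), 'rvec': array([ 2.21942141, -0.19229146,  0.10373994]), 'tvec': array([-0.63527972,  0.17563846,  0.89080989])}
{'clock': 0.1, 'qpos': array([ 1.17697918e+00,  2.76564397e-01,  1.50600413e+00,  5.10375178e-06,
        1.36071993e+00, -1.21016055e-01]), 'qd': array([-0.00188782,  0.00084808, -0.00390215, -0.00156228,  0.00011099,
        0.00041547]), 'effort': array([ 2.73140271e-03, -4.17707455e+01, -2.46402311e+01, -1.68760985e-04,
        5.69779470e-03, -7.27724142e-06]), 'position': array([0.15475174, 0.55329306, 0.23050856]), 'ee_rot': array([-2.18274557e-04,  1.35978464e-01,  9.90711430e-01, -8.19328782e-04]), 'contact_force': array([ 0.25149589, -0.27249252, -0.42294982]), 'moment': array([-0.03601436, -0.06162529, -0.03410312]), 'gripper_force': 0.0, 'width': 0.0853359637088882}
```

View pics/top0.png

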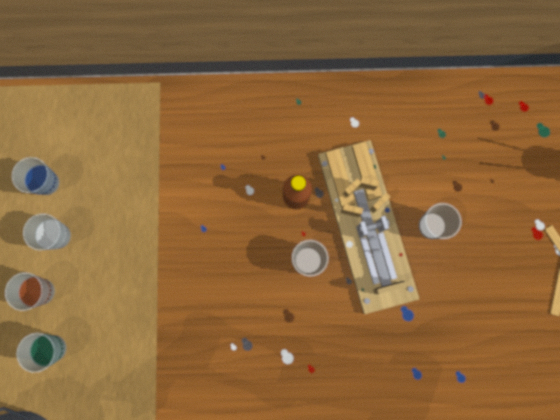

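View pics/side0.png

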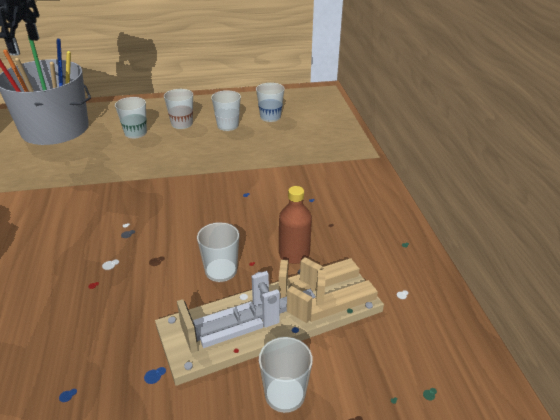

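The top view shows the clamp base with corners near (319,153), (371,142), (418,299), (366,311) and the push plate near (390,287). The cups are at (308,260) and (435,225), the bottle at (297,190). The side view shows the plate at about (187,325), so the slide is closed.

```bash
cat > h.py <<'E'
import numpy as np,cv2
from rig import vision
def ray(n,uv):
    p=vision.camera_params(n);R=cv2.Rodrigues(p["rvec"])[0]
    d=R.T@np.linalg.inv(p["intrinsics"])@np.array([*uv,1.]);return -R.T@p["tvec"],d
def onz(n,uv,z):
    c,d=ray(n,uv);return c+d*(z-c[2])/d[2]
def proj(n,P):
    p=vision.camera_params(n);return cv2.projectPoints(np.array(P,float).reshape(-1,3),p["rvec"],p["tvec"],p["intrinsics"],None)[0][:,0]
E
python3 - <<'E'
from h import *
im=cv2.imread("pics/top0.png");hsv=cv2.cvtColor(im,cv2.COLOR_BGR2HSV)
print(hsv[300,375],hsv[200,340],hsv[330,450])
# wood base is lighter than bench: threshold on V and hue within ROI; everything in hull
b,g,r=[im[...,i].astype(int) for i in range(3)]
m=((g>115)&(r>140)).astype(np.uint8)*255; m[:, :312]=0;m[:,422:]=0;m[:130]=0;m[320:]=0
m=cv2.morphologyEx(m,cv2.MORPH_OPEN,np.ones((3,3),np.uint8))
n,l,st,_=cv2.connectedComponentsWithStats(m)
pts=np.concatenate([np.argwhere(l==i)[:,::-1] for i in range(1,n) if st[i,4]>150]).astype(np.float32)
rect=cv2.minAreaRect(pts);print(rect);bx=cv2.boxPoints(rect);print(bx)
for name,cs in(("rect",bx),("eye",[(319,153),(371,142),(418,299),(366,311)])):
    W=np.array([onz("top",c,.018) for c in cs]);print(name,W.round(4).tolist(),np.linalg.norm(W-np.roll(W,-1,0),axis=1).round(4))
for k,c in(("cupA",(308,260)),("cupB",(434,225))):print(k,onz("top",c,.01).round(3))
big=cv2.resize(im[130:320,280:480],None,fx=3,fy=3,interpolation=cv2.INTER_CUBIC)
for c in bx: cv2.circle(big,tuple(int(v) for v in ((c-[280,130])*3)),4,(255,0,255),1)
cv2.imwrite("pics/top1.png",big)
E
```

```text
[ 21 103 188] [ 20 117 176] [ 15 178 136]
((368.8580627441406, 226.40216064453125), (168.29888916015625, 57.9743766784668), 73.9797134399414)
[[317.77325 153.52055]
 [373.49615 137.52092]
 [419.94287 299.28375]
 [364.21997 315.2834 ]]
rect [[0.7686, -0.0151, 0.018], [0.8023, -0.1399, 0.018], [0.4466, -0.2201, 0.018], [0.4158, -0.101, 0.018]] [0.1292 0.3646 0.123  0.3631]
eye [[0.7697, -0.0179, 0.018], [0.7921, -0.1339, 0.018], [0.4472, -0.216, 0.018], [0.4246, -0.1051, 0.018]] [0.1181 0.3546 0.1132 0.356 ]
cupA [0.535 0.013 0.01 ]
cupB [ 0.605 -0.263  0.01 ]
```

View pics/top1.png

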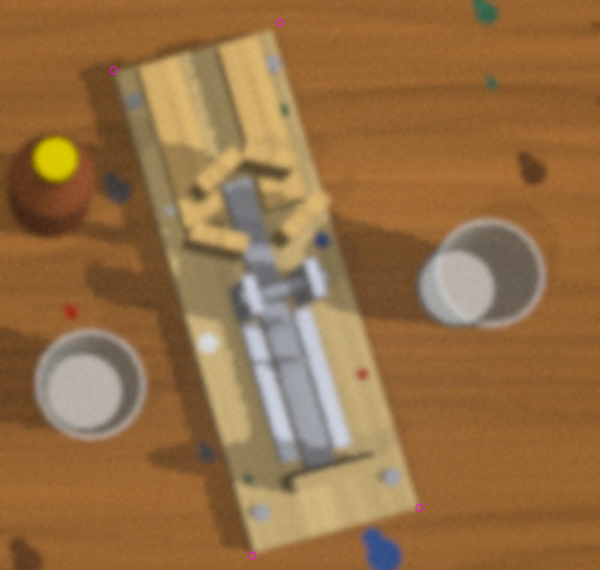

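The crop gives base corners at about (253,551), (417,505), (271,31), (118,72). The plate's dark rubber back runs from (290,485) to (372,455). Next I fit the frame and check it in the side view.

Run:
```python
from h import *
from rig import readout
c=np.array([(253,551),(417,505),(271,31),(118,72)])/3+[280,130]-.33
W=np.array([onz("top",u,.018) for u in c]);print(W.round(4),np.linalg.norm(W-np.roll(W,-1,0),axis=1).round(4))
M=np.array([(-.17,.06),(-.17,-.06),(.19,-.06),(.19,.06)])
# rigid fit
mc,wc=M.mean(0),W[:,:2].mean(0);A=(M-mc).T@(W[:,:2]-wc);th=np.arctan2(A[0,1]-A[1,0],A[0,0]+A[1,1])
R=np.array([[np.cos(th),-np.sin(th)],[np.sin(th),np.cos(th)]]);t=wc-R@mc
print("yaw",np.degrees(th),"origin",t,"resid mm",((M@R.T+t-W[:,:2])*1000).round(1).tolist())
w=lambda x,y,z:[*(R@[x,y]+t),z]
print("face",w(-.135,0,.055))
np.savez("fit.npz",th=th,t=t)
P=[w(-.135,s*.03,z) for s,z in((1,.022),(1,.078),(-1,.078),(-1,.022))]
Q=[w(x,y,.018) for x,y in M]+[]
K=[w(x,y,.088) for x,y in((-.013,.026),(.013,.026),(.013,-.026),(-.013,-.026))]
out=[]
for n in("side","top"):
    im=cv2.imread(f"pics/{n}0.png");
    im=cv2.resize(im,None,fx=3,fy=3,interpolation=cv2.INTER_CUBIC)
    for L,col in((P,(255,0,255)),(Q,(255,255,0)),(K,(0,255,0))):
        cv2.polylines(im,[((proj(n,L)+.33)*3).astype(int).reshape(-1,1,2)],True,col,1)
    out.append(im[690:1140,420:1020] if n=="side" else cv2.copyMakeBorder(im[400:1000,900:1300],0,0,0,0,0))
cv2.imwrite("pics/chk.png",out[0])
def unit(s):
    q=s["ee_rot"];from scipy.spatial.transform import Rotation as Ro
    return Ro.from_quat([q[1],q[2],q[3],q[0]]).as_matrix()
s=readout.get_state();T=unit(s);print(T.round(4),s["position"])
for x in(-.20,-.16):
    for z in(.2,.045):
        print(x,z,((np.array(w(x,0,z)))).round(4),(T.T@(np.array(w(x,0,z))-s["position"])*1000).round(1))
print("tool x yaw",np.degrees(np.arctan2(T[1,0],T[0,0])),"tool y yaw",np.degrees(np.arctan2(T[1,1],T[0,1])))
```

```text
[[ 0.4199 -0.1007  0.018 ]
 [ 0.4493 -0.2176  0.018 ]
 [ 0.7968 -0.1319  0.018 ]
 [ 0.7682 -0.0178  0.018 ]] [0.1205 0.3579 0.1176 0.3581]
yaw 13.668007792188693 origin [ 0.59881835 -0.11936271] resid mm [[-0.4, -0.5], [-1.5, -0.2], [0.9, -0.9], [1.0, 1.7]]
face [np.float64(0.46764138894084784), np.float64(-0.15126261798652318), 0.055]
[[-9.630e-01  2.694e-01 -7.000e-04]
 [ 2.694e-01  9.630e-01 -1.600e-03]
 [ 2.000e-04 -1.700e-03 -1.000e+00]] [0.15475174 0.55329306 0.23050856]
-0.2 0.2 [ 0.4045 -0.1666  0.2   ] [-434.5 -626.    31.5]
-0.2 0.045 [ 0.4045 -0.1666  0.045 ] [-434.5 -625.7  186.5]
-0.16 0.2 [ 0.4433 -0.1572  0.2   ] [-469.4 -606.4   31.4]
-0.16 0.045 [ 0.4433 -0.1572  0.045 ] [-469.4 -606.1  186.4]
tool x yaw 164.36957719657434 tool y yaw 74.36959741260166
```

View pics/chk.png

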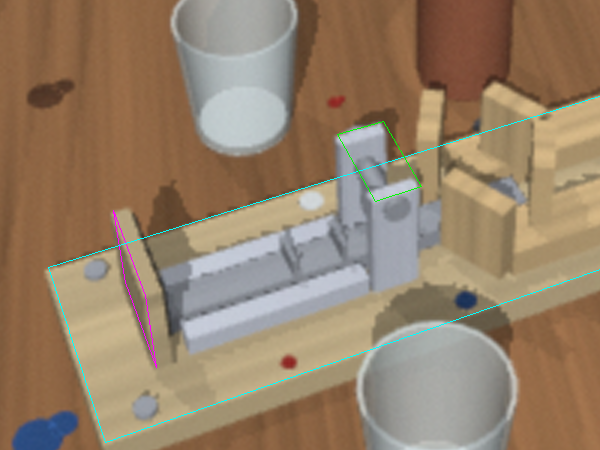

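The predicted plate and cheeks land on the real ones in the side view (plate face at crop pixels 113–157, 212–367), with residuals under 2 mm. I'll move in front of the plate at height, shut the fingers and align the tool.

```bash
python3 -m handwheel '[[[-29,-42,0],[0,0,0],1],[[-29,-42,0],[0,0,0],1],[[-29,-42,0],[0,0,0],1],[[-29,-42,0],[0,0,0],1],[[-29,-42,0],[0,0,0],1],[[-29,-42,0],[0,0,0],1],[[-29,-42,0],[0,0,0],1],[[-29,-42,0],[0,0,0],1],[[-29,-42,0],[0,0,0],1],[[-29,-42,0],[0,0,0],1],[[-29,-42,0],[0,0,0],1],[[-29,-42,0],[0,0,0],1],[[-29,-42,0],[0,0,0],1],[[-29,-42,0],[0,0,0],1],[[-29,-42,0],[0,0,0],1],[[0,0,0],[0,0,-0.98],1],[[0,0,0],[0,0,-0.98],1],[[0,0,0],[0,0,-0.98],1],[[0,0,0],[0,0,-0.98],1],[[0,0,0],[0,0,-0.98],1]]' 40
cat > pos.py <<'E'
import numpy as np
from rig import readout
from scipy.spatial.transform import Rotation as Ro
f=np.load("fit.npz");th,t=f["th"],f["t"];s=readout.get_state();q=s["ee_rot"]
T=Ro.from_quat([q[1],q[2],q[3],q[0]]).as_matrix()
R=Ro.from_euler("z",th).as_matrix()
print("clamp-frame TCP mm",(R.T@(s["position"]-[*t,0])*1000).round(1),"tool in clamp",(R.T@T).round(3).tolist(),"F clamp",(R.T@s["contact_force"]).round(1),"clock",s["clock"],s["width"],s["qpos"].round(2))
E
python3 pos.py
```

```text
clock: 2.6
position: [0.4038, -0.17, 0.2309]
ee_rot: [-0.0, -0.122, 0.993, 0.0]
contact_force: [0.1, 0.5, -0.8]
width: 0.0001
gripper_force: 0.0
clamp-frame TCP mm [-201.5   -3.1  230.9] tool in clamp [[-1.0, -0.005, -0.001], [-0.005, 1.0, 0.001], [0.001, 0.001, -1.0]] F clamp [ 0.2  0.4 -0.8] clock 2.6 9.358850270691948e-05 [-0.56  0.07  1.77  0.    1.3  -2.37]
```

```bash
python3 -m handwheel '[[[0,1,31],[0,0,0],1],[[0,1,31],[0,0,0],1],[[0,1,31],[0,0,0],1],[[0,0,31],[0,0,0],1],[[0,0,31],[0,0,0],1],[[0,0,31],[0,0,0],1],[[-10,0,0],[0,0,0],1],[[-10,0,0],[0,0,0],1],[[0,0,0],[0,0,0],1],[[0,0,0],[0,0,0],1]]'; python3 pos.py
python3 - <<'E'
from h import *
im=vision.get_image("side");cv2.imwrite("pics/s2.png",cv2.resize(im[200:400,100:360],None,fx=3,fy=3,interpolation=cv2.INTER_CUBIC))
E
```

```text
clock: 3.85
position: [0.4234, -0.1626, 0.0461]
ee_rot: [0.001, -0.12, 0.993, -0.0]
contact_force: [-0.3, 0.1, 0.0]
width: -0.0001
gripper_force: 0.0
clamp-frame TCP mm [-180.7   -0.5   46.1] tool in clamp [[-1.0, -0.002, 0.001], [-0.002, 1.0, -0.001], [-0.001, -0.001, -1.0]] F clamp [-0.2  0.2  0. ] clock 3.85 -0.0001394319431809034 [-0.52  0.29  2.03  0.    0.82 -2.33]
```

View pics/s2.png

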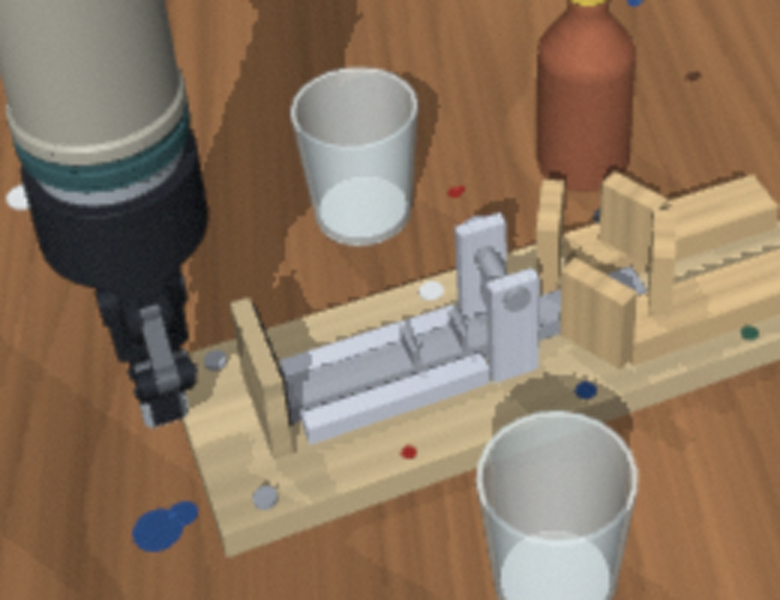

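The fingertips (about (165,410)) stand in front of the plate (about (265,375)), centred and clear. I'll advance until I feel contact.

```bash
python3 -m handwheel '[[[-7,0,0],[0,0,0],1],[[-7,0,0],[0,0,0],1],[[-7,0,0],[0,0,0],1],[[-7,0,0],[0,0,0],1],[[-4,0,0],[0,0,0],1],[[-2,0,0],[0,0,0],1],[[0,0,0],[0,0,0],1],[[0,0,0],[0,0,0],1]]'; python3 pos.py
python3 -m handwheel '[[[-3,0,0],[0,0,0],1],[[-2,0,0],[0,0,0],1],[[0,0,0],[0,0,0],1],[[0,0,0],[0,0,0],1]]'; python3 pos.py
```

```text
clock: 4.9
position: [0.4557, -0.1543, 0.0453]
ee_rot: [-0.0, -0.12, 0.993, 0.0]
contact_force: [0.4, 0.2, 0.4]
width: 0.0002
gripper_force: 0.0
clamp-frame TCP mm [-147.4   -0.2   45.3] tool in clamp [[-1.0, -0.002, -0.0], [-0.002, 1.0, 0.0], [0.0, 0.0, -1.0]] F clamp [0.4 0.1 0.4] clock 4.9 0.00020004045094875985 [-0.47  0.32  1.97  0.    0.85 -2.28]
clock: 5.4
position: [0.4602, -0.1531, 0.0452]
ee_rot: [-0.0, -0.12, 0.993, 0.0]
contact_force: [-4.7, -1.2, 2.5]
width: -0.0001
gripper_force: 2.3
clamp-frame TCP mm [-142.7   -0.    45.2] tool in clamp [[-1.0, -0.002, -0.001], [-0.002, 1.0, 0.0], [0.001, 0.0, -1.0]] F clamp [-4.8 -0.1  2.5] clock 5.4 -0.0001393714968483176 [-0.46  0.33  1.96 -0.    0.85 -2.28]
```

Contact is at TCP x ≈ -146 as predicted. Push to about 54 mm of travel (TCP x ≈ -92).

```bash
python3 -m handwheel '[[[-6,0,0],[0,0,0],1],[[-6,0,0],[0,0,0],1],[[-6,0,0],[0,0,0],1],[[-6,0,0],[0,0,0],1],[[-6,0,0],[0,0,0],1],[[-6,0,0],[0,0,0],1],[[-5,0,0],[0,0,0],1],[[-5,0,0],[0,0,0],1],[[-4,0,0],[0,0,0],1],[[0,0,0],[0,0,0],1],[[0,0,0],[0,0,0],1],[[0,0,0],[0,0,0],1]]'; python3 pos.py
python3 - <<'E'
from h import *
im=vision.get_image("side");cv2.imwrite("pics/s3.png",cv2.resize(im[200:400,100:360],None,fx=3,fy=3,interpolation=cv2.INTER_CUBIC))
E
```

```text
clock: 6.9
position: [0.5074, -0.1413, 0.0451]
ee_rot: [-0.002, -0.12, 0.993, 0.0]
contact_force: [-8.1, -3.7, 5.4]
width: -0.0001
gripper_force: 4.0
clamp-frame TCP mm [-94.1   0.3  45.1] tool in clamp [[-1.0, -0.002, -0.004], [-0.002, 1.0, 0.001], [0.004, 0.001, -1.0]] F clamp [-8.8 -1.7  5.4] clock 6.9 -7.442411155911156e-05 [-0.4   0.38  1.87 -0.    0.89 -2.21]
```

View pics/s3.png

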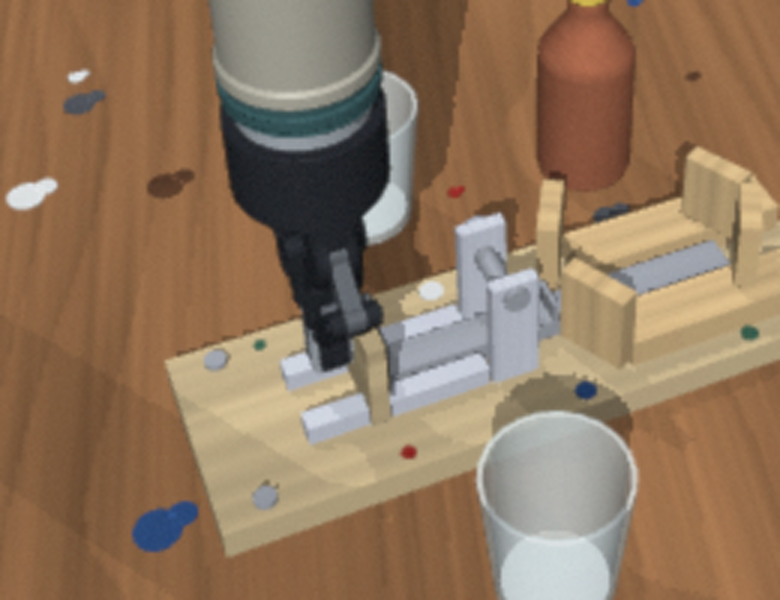

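The plate (now about (370,375)) has moved about 52 mm, past the first tooth and within the recommended band. Back off smoothly.

```bash
python3 -m handwheel '[[[4,0,0],[0,0,0],1],[[4,0,0],[0,0,0],1],[[4,0,0],[0,0,0],1],[[4,0,0],[0,0,0],1],[[4,0,0],[0,0,0],1],[[4,0,0],[0,0,0],1],[[4,0,0],[0,0,0],1],[[8,0,0],[0,0,0],1],[[12,0,0],[0,0,0],1],[[12,0,0],[0,0,0],1],[[12,0,0],[0,0,0],1],[[12,0,0],[0,0,0],1],[[0,0,0],[0,0,0],1],[[0,0,0],[0,0,0],1]]'; python3 pos.py
python3 - <<'E'
from h import *
im=vision.get_image("side");cv2.imwrite("pics/s4.png",cv2.resize(im[200:400,100:360],None,fx=3,fy=3,interpolation=cv2.INTER_CUBIC))
f=np.load("fit.npz");th,t=f["th"],f["t"];R=np.array([[np.cos(th),-np.sin(th)],[np.sin(th),np.cos(th)]])
for tr in(0,.028,.043):
    P=[[*(R@[-.135+tr,s*.03]+t),z] for s,z in((1,.078),(-1,.078),(-1,.022))]
    print(tr,((proj("side",P)-[100,200])*3).round().tolist())
E
```

```text
clock: 8.7
position: [0.4281, -0.1615, 0.0454]
ee_rot: [0.0, -0.12, 0.993, -0.0]
contact_force: [0.5, -1.2, -0.0]
width: 0.0
gripper_force: 0.0
clamp-frame TCP mm [-175.8   -0.6   45.4] tool in clamp [[-1.0, -0.001, 0.001], [-0.001, 1.0, -0.0], [-0.001, -0.0, -1.0]] F clamp [ 0.2 -1.3 -0. ] clock 8.7 1.856899079334729e-05 [-0.51  0.29  2.02  0.    0.83 -2.32]
0 [[232.0, 299.0], [265.0, 384.0], [276.0, 457.0]]
0.028 [[285.0, 283.0], [320.0, 366.0], [329.0, 439.0]]
0.043 [[313.0, 275.0], [349.0, 357.0], [357.0, 429.0]]
```

View pics/s4.png

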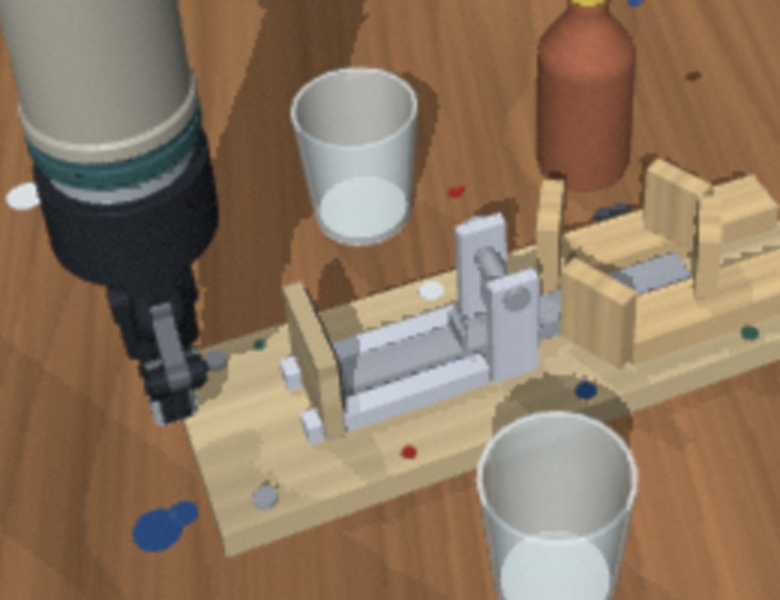

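The plate's front corners, at about (286,284) and (329,439), match the 28 mm prediction. The slide rests half open, the robot is clear, and the cups and bottle haven't moved.

```bash
python3 -c "from rig import manip;print(manip.sign_off())"
```

```text
the job is handed in; nothing more can be done
None
```

The job is handed in: I pushed the slide to about 52 mm and let it come back; in the last picture it rests at about 28 mm (half open), with the arm clear and the cups and bottle where they stood.

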